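# Seat the engine cowl rim-down in the holding board

## Task

Three aluminium engine cowls for the model aircraft stand on the bench: take the large one that stands on its rim, open mouth down. Set it rim-down in the wider of the two round recesses of the wooden holding board, lowering it all the way in before letting go, so that its rim lies flat on the recess floor. Leave the upturned cowl and the small cowl where they are.

Things in the scene. Friction and masses are not known exactly. Their poses are not given: they have to be found in the camera images.
- cowl: The cowl to place. Bare aluminium, a round cup with an outward rim flange around its open mouth. It stands mouth down on the bench: rim flange at the bottom, 56 mm across and 5 mm thick; above it a straight barrel 40 mm across; closed flat end with a small dark dot on top. 40 mm tall in all, about 80 g. Origin: centre of the rim plane (its underside as it stands); z points from the rim to the closed end, so up when it is rim-down.
- cowl_upturned: The same cowl in shape and size, but standing on its closed end with the open mouth and the 56 mm flange on top, 40 mm tall. Not to be used. Origin: centre of its underside, z up.
- cowl_small: A smaller cowl, also standing rim-down: flange 38 mm across and 5 mm thick, barrel 27 mm across, 28 mm tall. Not to be used. Origin: centre of its underside, z up.
- wide_recess (a point): Centre of the floor of the wider round recess, z up, in the light-wood holding board. The board is fixed to the bench, 130 x 230 mm and 18 mm thick, turned any way. It has two flat round recesses 6 mm deep with brown cork on their floors: the wider one is 74 mm across, the other 52 mm across. This floor is 12 mm above the bench. The narrow recess lies 115 mm off in the point's -y direction.
Things that resemble listed ones, but are neither listed nor needed, are in the scene too. What is shaped like the cowl but pink or red is not meant.

How it is judged:
On the way:
1. the cowl is in the wide recess, rim-down, within 10 mm of the floor, while still held by the fingers (horizontal distance between cowl and wide_recess below 0.013 m and angle between cowl's own z axis and vertical below 0.12 rad and z of cowl in the frame of wide_recess below 0.01 m and contact force between the fingers and cowl above 0.5 N), for 0.05 s.
At the end, for the whole second after the job is handed in: The cowl is at rest rim-down in the wide recess: centre within 13 mm of the recess centre, rim within 3 mm of the floor, upright within 7 degrees. The other two cowls are within 20 mm of where they began and still standing as they were (horizontal distance between cowl and wide_recess below 0.013 m and angle between cowl's own z axis and vertical below 0.12 rad and z of cowl in the frame of wide_recess between -0.004 and 0.003 m and linear speed of cowl below 0.02 m/s and angular speed of cowl below 0.2 rad/s and not (distance of cowl_upturned from where it was at the start of the episode above 0.02 m or angle between cowl_upturned's own z axis and vertical above 0.5 rad) and not (distance of cowl_small from where it was at the start of the episode above 0.02 m or angle between cowl_small's own z axis and vertical above 0.5 rad)); the robot touches nothing.
It fails at once if the upturned cowl is shifted more than 20 mm or knocked over (distance of cowl_upturned from where it was at the start of the episode above 0.02 m or angle between cowl_upturned's own z axis and vertical above 0.5 rad).
It fails at once if the small cowl is shifted more than 20 mm or knocked over (distance of cowl_small from where it was at the start of the episode above 0.02 m or angle between cowl_small's own z axis and vertical above 0.5 rad).
It also fails if it takes over 29 s, if anything falls off the work surface, if the arm or the gripper's body presses on something with over 40 N, if the wrist force passes 120 N, or if a joint passes its speed limit or range.

## Robot

A 6-joint arm with a two-finger parallel gripper is mounted at the origin on the work surface. World frame = base frame: x ahead of the robot, y to its left, z up, the work surface at z = 0. Lengths are in m, angles in rad, forces in N, time in s.
With the tool pointing down it reaches from about 0.35 to 0.85 m from the base axis. Payload 8.1 kg.
Tool frame: the origin (TCP) lies on the mounting face of the last link; the fingertips stand 186 mm ahead of it and the grasp point (between the pads) lies 167 mm ahead of it; z points along the fingers, y is the line along which they close (so a half turn about z gives the same grasp; the last joint's range is limited). The gripper opens to 93 mm and grips with 3 to 60 N. Pads are 15 mm wide; open, the fingers measure 128 mm over their backs; the gripper's body (75 mm by 188 mm) begins 65 mm behind the grasp point.
Start: joints at [1.132, 0.13, 1.488, -0, 1.523, -0.085], TCP at [0.208, 0.563, 0.405] pointing down, gripper open.
Joint ranges: [-2.96, 2.96], [-0.89, 2.26], [0.02, 2.5], [-1.34, 4.48], [0, 2.73], [-2.66, 2.66]. Speed limits (rad/s): [2.39, 2.39, 2.79, 3.14, 3.14, 3.14].

## Interface

Orientations are given as a rotation vector (axis times angle).
In Python, from plant import read_state, read_camera, camera_params, close_job gives the robot as it stands. The module is installed in compiled form; this text tells all that it offers.
- The arm moves only by the tool servo_tool, never from a script. Its argument "increments" is a list of rows, each an object with "slide": the shift along the tool's x, y, z in mm, a list of three; "dr": the turn, a rotation vector about the tool's x, y, z in rad, a list of three; "jaw": the closure, from 0 (fully open) to 1 (shut). In form: [{"slide": [x, y, z], "dr": [ax, ay, az], "jaw": jaw}, ...]. A call has 1 to 20 rows; each row is the pose to reach, as a shift and turn from the pose commanded when the call began, along the tool's axes at that moment; what a row does not reach only later rows make up. A row lasts 1/10 s, in which the tool goes at most 50 mm and 8.59 degrees, less where a joint would pass 70% of its speed; a pose out of reach is approached as far as the arm can. A call with a gripper value outside its range is refused whole. The fingers move at their own pace and stop on an object; "force" is the grip in N (left out, the last holds). Time passes only in rows, so rows that repeat a pose let the fingers close. It gives the time, the measured TCP pose, the force, the opening and the grip force at its end, in the units of the state.
- read_state(): the state, without advancing time (a new reading comes with each control period).
- read_camera(name): name is "side" or "top"; returns (picture, depth): 480x640x3 uint8, red, green, blue; 480x640 float32, m along the optical axis (not along the pixel's ray), 0 where there is no reading.
- camera_params(name): a dict with "fx", "fy", "cx", "cy" (pixels), "rvec" (rotation vector, rad) and "tvec" (3), from world to camera coordinates, as OpenCV has them. Camera axes: x right, y down, z forward; pixel columns grow to the right and rows downward; lengths in m; the calibration is good to about 2 mm. A picture is of the moment at which its call begins. camera_params takes no time and is no camera call.
- close_job(): hands the job in; it is judged then, once.
The state is a dict: "t": time; "q": joint angles; "dq": joint speeds; "joint_torque": joint torques, N m; "tool_pos": TCP position; "orientation": TCP orientation; "force": force on the tool from outside, world axes, zero at the start; "wrist_torque": the same for the moment, N m; "opening": finger opening in m; "gripper_force": force on a finger pad.
Only numpy, scipy, OpenCV 4.12 (cv2) and the standard library are available. Lean on these libraries where they do the work, as an engineer would, in place of code of your own. Each camera call takes 0.05 s, during which the arm holds its last target. There are 200 camera calls.

## Working session

There is one attempt and no reset: what is moved stays moved. The work goes in short steps, Python scripts to look and compute and a tool call to move; the robot and the scene stay as the last step left them, time stands still between calls to the robot, and variables do not carry over. Pictures are saved under pics/ and viewed, at most 10 in all, crops included, and the job is handed in when it is done.

Besides the shell and the picture viewer there is one more tool, called after ">>>" as a command line: name --argument value ..., lists and objects as JSON in quotes. servo_tool: Moves the arm, as the interface text tells. Its arguments: {"type":"object","properties":{"increments":{"type":"array"},"force":{"type":"number"}},"required":["increments"]}

```bash
mkdir -p pics; cat > h.py <<'E'
import numpy as np, cv2
from plant import *
def cam(n):
    p=camera_params(n); K=np.array([[p['fx'],0,p['cx']],[0,p['fy'],p['cy']],[0,0,1.]])
    R=cv2.Rodrigues(np.array(p['rvec'],float))[0]; t=np.array(p['tvec'],float); return K,R,t
def onplane(n,uv,z):
    K,R,t=cam(n); d=R.T@np.linalg.solve(K,[uv[0],uv[1],1]); c=-R.T@t
    return c+d*(z-c[2])/d[2]
def cloud(n,dep):
    K,R,t=cam(n); v,u=np.mgrid[:480,:640]
    P=np.stack([(u-K[0,2])/K[0,0]*dep,(v-K[1,2])/K[1,1]*dep,dep],-1)
    W=(P-t)@R; W[dep==0]=np.nan; return W
E
python3 - <<'E'
from h import *
for n in('top','side'):
    im,d=read_camera(n); np.savez(f'{n}.npz',im=im,d=d); cv2.imwrite(f'pics/{n}0.png',im[...,::-1]); K,R,t=cam(n); print(n,-R.T@t,R[2],K[0,0])
s=read_state(); print(s['t'],s['tool_pos'],s['orientation'],s['opening'])
E
```

```text
top [ 0.41890586 -0.06022515  0.73820403] [ 0.14546993  0.01135613 -0.9892975 ] 449.53855137195364
side [ 0.20450312 -0.65653836  0.76652881] [ 0.33225602  0.61282271 -0.71697578] 538.3445770484765
0.1 [0.2077713  0.56266255 0.40380434] [-5.52751088e-01 -3.09211943e+00  2.48081934e-03] 0.09284676445970332
```

View pics/top0.png

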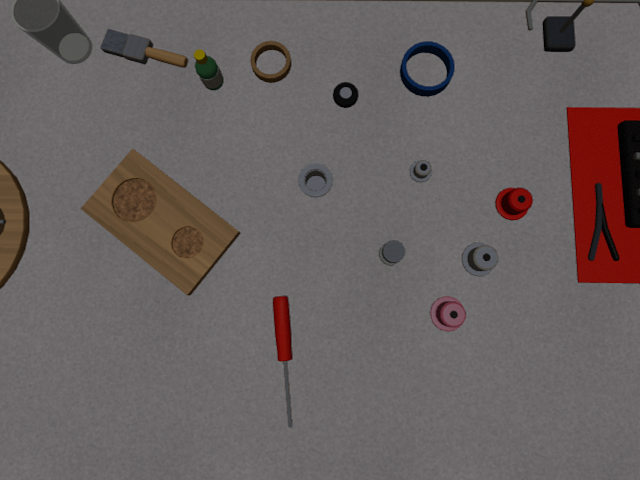

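View pics/side0.png

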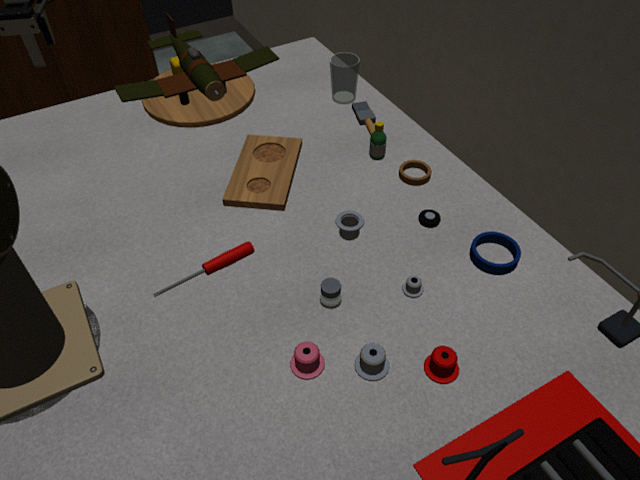

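Candidates in the top view:
- (480,259): grey, wide flange at the bottom, dark dot on top. This fits the large rim-down cowl.
- (316,181): open mouth up, so the upturned cowl.
- (421,170): the small cowl.
- (448,314) and (514,203): pink and red decoys.
- (392,252): a grey jar with no flange.

The wide recess is at (134,199) and the narrow one at (188,242).

```bash
python3 - <<'E'
from h import *
T=np.load('top.npz'); S=np.load('side.npz')
a=cv2.resize(T['im'][140:340,380:540],None,fx=2.5,fy=2.5,interpolation=3); b=cv2.resize(S['im'][260:400,280:480],None,fx=2,fy=2,interpolation=3)
c=np.zeros((500,800,3),np.uint8); c[:500,:400]=a; c[:280,400:]=b; cv2.imwrite('pics/crop1.png',c[...,::-1])
W={'top':cloud('top',T['d']),'side':cloud('side',S['d'])}
def fit(n,win,z0,z1):
    u0,u1,v0,v1=win; P=W[n][v0:v1,u0:u1].reshape(-1,3); P=P[(P[:,2]>z0)&(P[:,2]<z1)]
    (x,y),r=cv2.minEnclosingCircle(P[:,:2].astype(np.float32)); print(n,len(P),P.mean(0).round(4),P[:,2].std().round(4),'circle',round(x,4),round(y,4),round(r,4))
for n,w in(('top',(455,505,230,285)),('side',(345,400,335,385))):
    fit(n,w,.035,.046); fit(n,w,.025,.046); 
print('all objs')
fit('top',(295,337,160,202),.03,.046);fit('top',(405,437,155,185),.02,.034);fit('top',(375,410,235,270),.01,.06)
fit('top',(425,470,290,335),.033,.046);fit('top',(490,538,180,225),.033,.046)
# dots
for n,w in(('top',(470,500,245,270)),('side',(362,385,343,358))):
    u0,u1,v0,v1=w; g=cv2.cvtColor(T['im'] if n=='top' else S['im'],cv2.COLOR_RGB2GRAY)[v0:v1,u0:u1]
    vv,uu=np.nonzero(g<60); uv=(uu.mean()+u0,vv.mean()+v0); print(n,'dot',len(uu),uv,onplane(n,uv,.04).round(4))
# cork
for n,w in(('top',(75,245,145,300)),('side',(220,305,130,212))):
    im=T['im'] if n=='top' else S['im']; u0,u1,v0,v1=w
    Z=W[n][...,2][v0:v1,u0:u1]; print(n,'z pct',np.nanpercentile(Z,[2,20,50,80,98]).round(4))
    for (uu,vv) in ([(134,199),(188,242)] if n=='top' else [(269,152),(259,185)]):
        print((uu,vv),np.nanmedian(W[n][vv-4:vv+5,uu-4:uu+5].reshape(-1,3),0).round(4),im[vv-3:vv+4,uu-3:uu+4].mean((0,1)).round())
    hsv=cv2.cvtColor(im,cv2.COLOR_RGB2HSV); print('wood',im[230 if n=='top' else 190,150 if n=='top' else 285])
E
```

```text
top 491 [ 0.4854 -0.2991  0.0391] 0.0015 circle 0.486 -0.2999 0.0201
top 549 [ 0.4852 -0.2977  0.0382] 0.0031 circle 0.4857 -0.2999 0.0201
side 437 [ 0.4838 -0.3027  0.0393] 0.0016 circle 0.4848 -0.3013 0.0199
side 534 [ 0.4824 -0.3044  0.0376] 0.004 circle 0.4843 -0.3015 0.0203
all objs
top 598 [ 0.6065 -0.0322  0.039 ] 0.0021 circle 0.6059 -0.0323 0.0279
top 206 [ 0.6314 -0.2065  0.0269] 0.0021 circle 0.6322 -0.2068 0.0135
top 498 [ 0.491  -0.1538  0.0393] 0.0111 circle 0.4916 -0.1544 0.0191
top 528 [ 0.3978 -0.246   0.039 ] 0.0018 circle 0.3978 -0.247 0.0203
top 483 [ 0.578  -0.3567  0.039 ] 0.0017 circle 0.5789 -0.3578 0.02
top dot 157 (np.float64(476.9108280254777), np.float64(259.28662420382165)) [ 0.4815 -0.2852  0.04  ]
side dot 39 (np.float64(372.84615384615387), np.float64(352.0)) [ 0.4847 -0.3012  0.04  ]
top z pct [-0.0023 -0.0005  0.0014  0.0177  0.0198]
(134, 199) [0.576  0.2683 0.0126] [92. 66. 44.]
(188, 242) [0.5056 0.1744 0.0124] [90. 65. 43.]
wood [110  85  59]
side z pct [-0.0026 -0.0002  0.0132  0.0179  0.0201]
(269, 152) [0.5744 0.2702 0.0122] [100.  70.  43.]
(259, 185) [0.5067 0.1761 0.0119] [101.  71.  45.]
wood [108  83  51]
```

View pics/crop1.png

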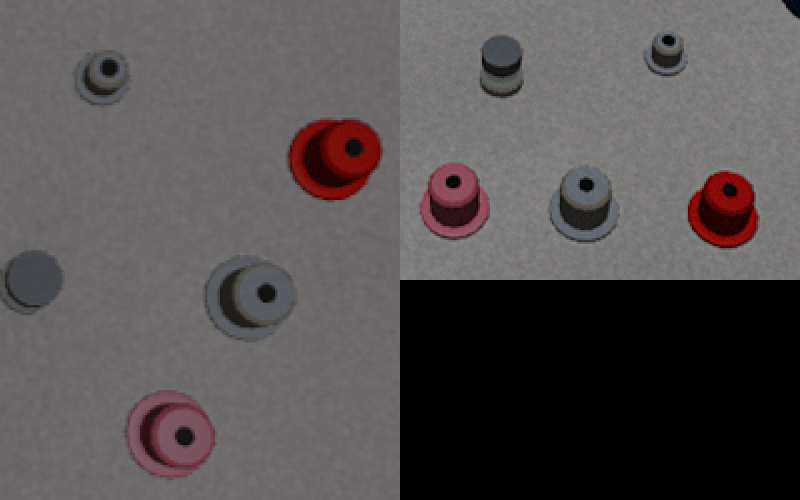

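The crop confirms it. The grey cowl at (266,293) in the crop has the wide flange and dotted closed end, and it stands between the pink and red decoys. Both views put it at (0.485,-0.300) with the top at 0.04 and radius 0.020, as specified. The recess is near (0.575,0.269), with its floor at 0.012.

```bash
cat >> h.py <<'E'
from scipy.spatial.transform import Rotation as Ro
def rel(p,dr=None):
    s=read_state(); R=Ro.from_rotvec(s['orientation']); return (R.inv().apply(np.array(p)-s['tool_pos'])*1000).round(1)
E
python3 - <<'E'
from h import *
s=read_state(); R=Ro.from_rotvec(s['orientation']).as_matrix(); print(R.round(3))
y=np.array([.53,.85,0]); y/=np.linalg.norm(y); 
t=R.T@y; a=np.arctan2(-t[0],t[1]); print('turn',a,a+np.pi,a-np.pi)
for p in([.46,.1,.4],[.485,-.3005,.30],[.485,-.3005,.197]): print(p,rel(p))
for n,w in(('top',(105,165,170,230)),('side',(245,295,135,170))):
    d=np.load(n+'.npz'); W=cloud(n,cv2.medianBlur(d['d'],5)); u0,u1,v0,v1=w; P=W[v0:v1,u0:u1].reshape(-1,3)
    P=P[(P[:,2]>.008)&(P[:,2]<.0145)&(np.hypot(P[:,0]-.575,P[:,1]-.269)<.05)]; print(n,len(P),P.mean(0).round(4),cv2.minEnclosingCircle(P[:,:2].astype(np.float32)))
    hsv=cv2.cvtColor(d['im'],cv2.COLOR_RGB2LAB).astype(int)
E
```

```text
[[-0.938  0.346 -0.001]
 [ 0.346  0.938 -0.001]
 [ 0.    -0.002 -1.   ]]
turn 0.20375566653517496 3.345348320124968 -2.9378369870546184
[0.46, 0.1, 0.4] [-396.9 -346.6    4.3]
[0.485, -0.3005, 0.3] [-559.1 -713.5  104.9]
[0.485, -0.3005, 0.197] [-559.1 -713.3  207.9]
top 1464 [0.5748 0.2678 0.0127] ((0.574830949306488, 0.2670542299747467), 0.03671598806977272)
side 455 [0.5752 0.2689 0.0126] ((0.5749824643135071, 0.2664651572704315), 0.0368657186627388)
```

>>> servo_tool --increments '[{"slide": [-397, -347, 4], "dr": [0, 0, 0.2], "jaw": 0}, {"slide": [-397, -347, 4], "dr": [0, 0, 0.2], "jaw": 0}, {"slide": [-397, -347, 4], "dr": [0, 0, 0.2], "jaw": 0}, {"slide": [-397, -347, 4], "dr": [0, 0, 0.2], "jaw": 0}, {"slide": [-397, -347, 4], "dr": [0, 0, 0.2], "jaw": 0}, {"slide": [-397, -347, 4], "dr": [0, 0, 0.2], "jaw": 0}, {"slide": [-397, -347, 4], "dr": [0, 0, 0.2], "jaw": 0}, {"slide": [-397, -347, 4], "dr": [0, 0, 0.2], "jaw": 0}, {"slide": [-397, -347, 4], "dr": [0, 0, 0.2], "jaw": 0}, {"slide": [-397, -347, 4], "dr": [0, 0, 0.2], "jaw": 0}, {"slide": [-559, -713, 105], "dr": [0, 0, 0.2], "jaw": 0}, {"slide": [-559, -713, 105], "dr": [0, 0, 0.2], "jaw": 0}, {"slide": [-559, -713, 105], "dr": [0, 0, 0.2], "jaw": 0}, {"slide": [-559, -713, 105], "dr": [0, 0, 0.2], "jaw": 0}, {"slide": [-559, -713, 105], "dr": [0, 0, 0.2], "jaw": 0}, {"slide": [-559, -713, 105], "dr": [0, 0, 0.2], "jaw": 0}, {"slide": [-559, -713, 105], "dr": [0, 0, 0.2], "jaw": 0}, {"slide": [-559, -713, 105], "dr": [0, 0, 0.2], "jaw": 0}, {"slide": [-559, -713, 105], "dr": [0, 0, 0.2], "jaw": 0}, {"slide": [-559, -713, 105], "dr": [0, 0, 0.2], "jaw": 0}]' --force 20

```text
t: 2.1
tool_pos: [0.4841, -0.3034, 0.2974]
orientation: [-0.864, -3.018, 0.0]
force: [-0.8, -0.0, 0.2]
opening: 0.0928
gripper_force: 0.0
```

```bash
python3 - <<'E'
from h import *
s=read_state(); print(s['t'],s['tool_pos'],s['q'],Ro.from_rotvec(s['orientation']).as_matrix().round(3))
for p in([.485,-.3005,.24],[.485,-.3005,.197]): print(rel(p))
im,d=read_camera('side'); cv2.imwrite('pics/s1.png',im[200:480,200:560,::-1].repeat(2,0).repeat(2,1))
E
```

```text
2.1 [ 0.48410506 -0.30337818  0.29742748] [-6.49174649e-01  1.30566822e-01  1.68768961e+00 -1.13274940e-03
  1.32583581e+00 -1.66181329e+00] [[-0.848  0.529 -0.003]
 [ 0.529  0.848  0.001]
 [ 0.003 -0.001 -1.   ]]
[ 0.6  3.  57.4]
[  0.5   3.  100.4]
```

View pics/s1.png

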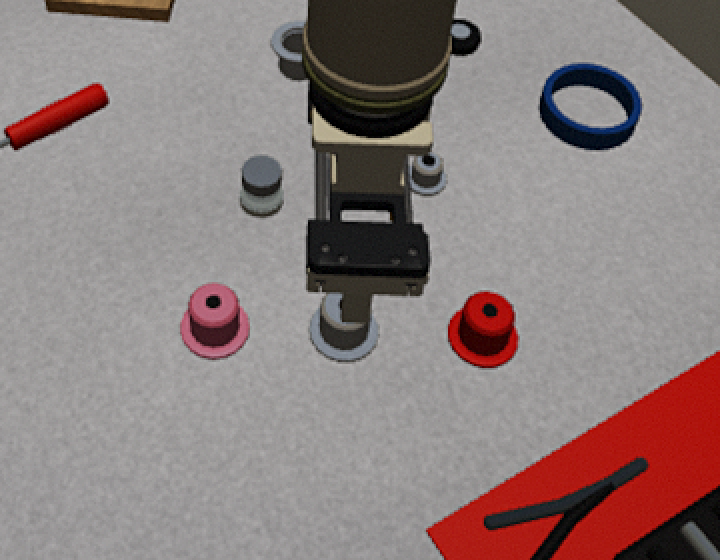

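The gripper is over the grey cowl at about (343,325), with clear space on both sides. I'll descend and close.

>>> servo_tool --increments '[{"slide": [0, 0, 0], "dr": [0, 0, 0], "jaw": 0}, {"slide": [0, 0, 30], "dr": [0, 0, 0], "jaw": 0}, {"slide": [0, 0, 60], "dr": [0, 0, 0], "jaw": 0}, {"slide": [0, 0, 85], "dr": [0, 0, 0], "jaw": 0}, {"slide": [0, 0, 98], "dr": [0, 0, 0], "jaw": 0}, {"slide": [0, 0, 103], "dr": [0, 0, 0], "jaw": 0}, {"slide": [0, 0, 103], "dr": [0, 0, 0], "jaw": 0}, {"slide": [0, 0, 103], "dr": [0, 0, 0], "jaw": 0}, {"slide": [0, 0, 103], "dr": [0, 0, 0], "jaw": 0}]'

```text
t: 3.05
tool_pos: [0.4859, -0.3, 0.1984]
orientation: [0.858, 3.02, -0.001]
force: [0.2, 0.3, 0.1]
opening: 0.0929
gripper_force: 0.0
```

>>> servo_tool --increments '[{"slide": [0, 0, 0], "dr": [0, 0, 0], "jaw": 0.4}, {"slide": [0, 0, 0], "dr": [0, 0, 0], "jaw": 0.55}, {"slide": [0, 0, 0], "dr": [0, 0, 0], "jaw": 0.8}, {"slide": [0, 0, 0], "dr": [0, 0, 0], "jaw": 1}, {"slide": [0, 0, 0], "dr": [0, 0, 0], "jaw": 1}, {"slide": [0, 0, 0], "dr": [0, 0, 0], "jaw": 1}, {"slide": [0, 0, 0], "dr": [0, 0, 0], "jaw": 1}, {"slide": [0, 0, 0], "dr": [0, 0, 0], "jaw": 1}]' --force 20

```text
t: 3.85
tool_pos: [0.4852, -0.2997, 0.1967]
orientation: [-0.859, -3.022, 0.0]
force: [-0.5, 0.3, 0.2]
opening: 0.0564
gripper_force: 20.0
```

>>> servo_tool --increments '[{"slide": [0, 0, 0], "dr": [0, 0, 0], "jaw": 1}, {"slide": [0, 0, 0], "dr": [0, 0, 0], "jaw": 1}, {"slide": [0, 0, 0], "dr": [0, 0, 0], "jaw": 1}]'

```text
t: 4.15
tool_pos: [0.4852, -0.2997, 0.1967]
orientation: [-0.859, -3.022, 0.0]
force: [-0.3, -0.1, -0.1]
opening: 0.0563
gripper_force: 20.0
```

```bash
python3 - <<'E'
from h import *
im,d=read_camera('side'); cv2.imwrite('pics/s2.png',cv2.resize(im[270:420,280:480,::-1],None,fx=4,fy=4,interpolation=3))
s=read_state(); print(s['opening'],s['gripper_force'],s['tool_pos'])
E
```

```text
0.05691751701714026 19.999869880266488 [ 0.4851748  -0.29967803  0.19669772]
```

View pics/s2.png

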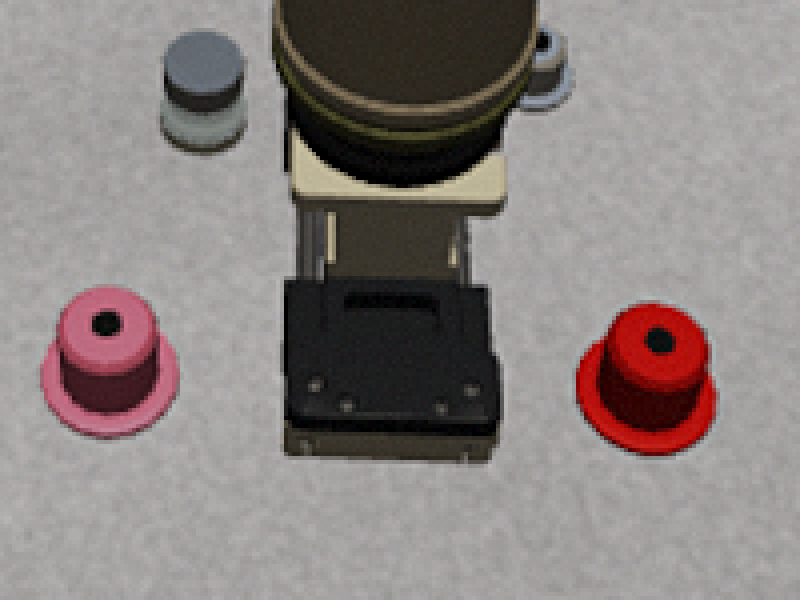

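The opening stopped at 56 mm, which is the flange diameter and not the 40 mm barrel. The tips sit lower than planned, so I'll open, rise 9 mm and grip again.

>>> servo_tool --increments '[{"slide": [0, 0, 0], "dr": [0, 0, 0], "jaw": 0.2}, {"slide": [0, 0, 0], "dr": [0, 0, 0], "jaw": 0.2}, {"slide": [0, 0, 0], "dr": [0, 0, 0], "jaw": 0.2}, {"slide": [0, 0, -9], "dr": [0, 0, 0], "jaw": 0.2}, {"slide": [0, 0, -9], "dr": [0, 0, 0], "jaw": 0.2}, {"slide": [0, 0, -9], "dr": [0, 0, 0], "jaw": 1}, {"slide": [0, 0, -9], "dr": [0, 0, 0], "jaw": 1}, {"slide": [0, 0, -9], "dr": [0, 0, 0], "jaw": 1}, {"slide": [0, 0, -9], "dr": [0, 0, 0], "jaw": 1}, {"slide": [0, 0, -9], "dr": [0, 0, 0], "jaw": 1}, {"slide": [0, 0, -9], "dr": [0, 0, 0], "jaw": 1}, {"slide": [0, 0, -9], "dr": [0, 0, 0], "jaw": 1}, {"slide": [0, 0, -9], "dr": [0, 0, 0], "jaw": 1}, {"slide": [0, 0, -9], "dr": [0, 0, 0], "jaw": 1}]' --force 15

```text
t: 5.6
tool_pos: [0.4852, -0.2996, 0.2056]
orientation: [-0.859, -3.022, -0.0]
force: [0.2, 0.5, 0.7]
opening: 0.0566
gripper_force: 15.0
```

```bash
python3 - <<'E'
from h import *
im,d=read_camera('side'); im2,d2=read_camera('top')
a=cv2.resize(im[290:420,310:450],(400,371),interpolation=3); b=cv2.resize(im2[200:320,400:540],(400,343),interpolation=3)
c=np.zeros((371,800,3),np.uint8); c[:,:400]=a; c[:343,400:]=b
cv2.imwrite('pics/s3.png',np.clip(c[...,::-1]*1.8,0,255).astype(np.uint8))
s=read_state(); print(s['opening'],s['gripper_force'],s['tool_pos'],s['q'])
for n,dd in(('side',d),('top',d2)):
    W=cloud(n,dd); P=W.reshape(-1,3); P=P[np.hypot(P[:,0]-.485,P[:,1]+.30)<.08]
    u=(P[:,:2]-[.4852,-.2996])@np.array([.53,.85])
    v=(P[:,:2]-[.4852,-.2996])@np.array([.85,-.53])
    for z in np.arange(.008,.1,.008):
        m=abs(P[:,2]-z)<.004; 
        if m.sum()>5: print(n,z.round(3),m.sum(),'u',np.percentile(u[m],[2,50,98]).round(3),'v',np.percentile(v[m],[2,50,98]).round(3))
E
```

```text
0.05632742051379605 14.999985876493156 [ 0.48515656 -0.29962894  0.20566164] [-6.43162524e-01  2.36795238e-01  1.74980086e+00 -8.59882942e-06
  1.15516285e+00 -1.66015384e+00]
side 0.008 27 u [-0.041 -0.004  0.028] v [-0.079 -0.077  0.055]
top 0.008 156 u [-0.024 -0.001  0.021] v [-0.079 -0.019 -0.007]
top 0.016 19 u [-0.028  0.003  0.013] v [-0.019 -0.017  0.006]
top 0.024 15 u [-0.004  0.005  0.011] v [-0.019 -0.018 -0.016]
top 0.032 28 u [-0.01   0.002  0.011] v [-0.019 -0.018  0.02 ]
top 0.04 124 u [-0.017  0.     0.01 ] v [-0.017 -0.002  0.018]
```

View pics/s3.png

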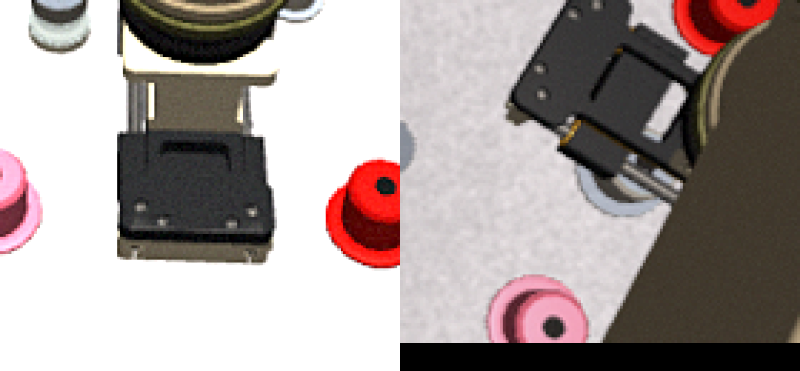

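The top view shows the cowl still standing centred between the fingers. To see what the fingers actually hold, I'll lift it gently and check the heights.

>>> servo_tool --increments '[{"slide": [0, 0, -10], "dr": [0, 0, 0], "jaw": 1}, {"slide": [0, 0, -25], "dr": [0, 0, 0], "jaw": 1}, {"slide": [0, 0, -50], "dr": [0, 0, 0], "jaw": 1}, {"slide": [0, 0, -80], "dr": [0, 0, 0], "jaw": 1}, {"slide": [0, 0, -80], "dr": [0, 0, 0], "jaw": 1}, {"slide": [0, 0, -80], "dr": [0, 0, 0], "jaw": 1}]'

```text
t: 6.3
tool_pos: [0.4857, -0.3001, 0.288]
orientation: [0.858, 3.019, -0.002]
force: [0.1, 0.3, -1.1]
opening: 0.0566
gripper_force: 15.0
```

```bash
python3 - <<'E'
from h import *
im,d=read_camera('side'); im2,d2=read_camera('top')
a=cv2.resize(im[270:420,300:460],(400,375),interpolation=3); b=cv2.resize(im2[200:340,400:540],(400,400),interpolation=3)
c=np.zeros((400,800,3),np.uint8); c[:375,:400]=a; c[:400,400:]=b
cv2.imwrite('pics/s4.png',np.clip(c[...,::-1]*1.3,0,255).astype(np.uint8))
s=read_state(); print(s['opening'],s['gripper_force'],s['tool_pos'],s['force'])
E
```

```text
0.056743765846677896 14.999930472113192 [ 0.48495159 -0.29945559  0.28539048] [ 0.21761637 -0.5723457  -1.80763381]
```

View pics/s4.png

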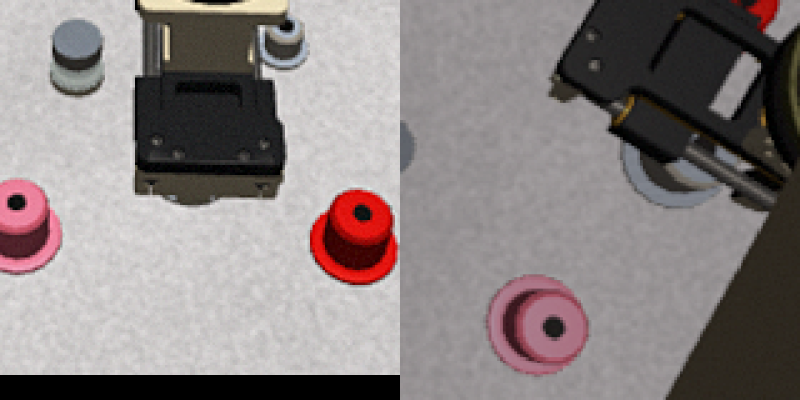

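```bash
python3 - <<'E'
from h import *
for n in('side','top'):
    im,d=read_camera(n); W=cloud(n,d); P=W.reshape(-1,3); m=(np.hypot(P[:,0]-.485,P[:,1]+.30)<.085)&(P[:,2]>.02)&(P[:,2]<.2); P=P[m]; C=im.reshape(-1,3)[m]
    q=P[:,:2]-[.4852,-.2996]; u=q@[.53,.85]; v=q@[.85,-.53]
    for z in np.arange(.04,.16,.005):
        k=abs(P[:,2]-z)<.0025
        if k.sum()>3: print(n,z.round(3),k.sum(),'u',np.percentile(u[k],[2,50,98]).round(3),'v',np.percentile(v[k],[2,50,98]).round(3),np.median(C[k],0))
s=read_state();print(s['tool_pos'],s['force'],s['opening'])
E
```

```text
side 0.04 6 u [-0.007 -0.002  0.003] v [-0.085 -0.085 -0.084] [134.5  60.   71.5]
side 0.08 14 u [-0.028 -0.026 -0.022] v [-0.015 -0.003  0.015] [61.5 58.  53.5]
side 0.085 11 u [-0.028 -0.025 -0.024] v [-0.013 -0.01   0.013] [77. 79. 75.]
side 0.105 4 u [-0.042 -0.04  -0.037] v [-0.009 -0.008  0.004] [50.5 45.5 37. ]
side 0.11 17 u [-0.044 -0.043 -0.042] v [-0.008 -0.001  0.008] [50. 47. 38.]
side 0.115 19 u [-0.044 -0.043 -0.042] v [-0.008  0.001  0.007] [53. 49. 40.]
top 0.04 4 u [-0.005 -0.001  0.   ] v [-0.085 -0.084 -0.084] [111.5  56.5  67.5]
top 0.08 47 u [-0.022  0.005  0.023] v [-0.027 -0.02  -0.009] [92. 94. 96.]
top 0.085 210 u [-0.025  0.001  0.024] v [-0.027 -0.019 -0.006] [ 95.  98. 105.]
top 0.09 22 u [-0.006  0.007  0.017] v [-0.02  -0.018 -0.011] [34. 32. 29.]
top 0.095 21 u [-0.011  0.007  0.015] v [-0.02  -0.017 -0.014] [35. 33. 30.]
top 0.1 28 u [-0.03   0.002  0.015] v [-0.02  -0.016  0.006] [35. 33. 31.]
top 0.105 29 u [-0.039 -0.004  0.014] v [-0.019 -0.015  0.005] [35. 33. 30.]
top 0.11 37 u [-0.04  -0.005  0.043] v [-0.02  -0.01   0.005] [38. 35. 30.]
top 0.115 73 u [-0.037 -0.004  0.029] v [-0.02  -0.016  0.006] [80. 77. 72.]
top 0.12 134 u [-0.027 -0.003  0.008] v [-0.017 -0.001  0.005] [88.5 87.5 89. ]
top 0.125 6 u [-0.028 -0.028 -0.027] v [-0.002 -0.     0.002] [3. 3. 3.]
top 0.13 4 u [-0.028 -0.028 -0.027] v [-0.003 -0.001 -0.   ] [3.5 3.  3. ]
top 0.14 5 u [-0.028 -0.028 -0.027] v [-0.006 -0.004 -0.002] [6. 8. 2.]
top 0.145 9 u [-0.03  -0.028 -0.027] v [-0.008 -0.006 -0.004] [5. 6. 3.]
[ 0.48477391 -0.29931168  0.28456102] [-0.15320269  0.33111917 -0.82128609] 0.05652632687410477
```

The cowl hangs upright. Its flange top is at z≈0.085 with the TCP at 0.285, and the fingertips are about 20 mm above the rim, so they will clear the board. Next I'll carry it high to a point above the recess.

```bash
python3 - <<'E'
from h import *
for p in([.575,.267,.345],[.575,.267,.245]): print(rel(p))
E
```

```text
[221.2 529.1 -59.9]
[221.  529.1  40.1]
```

>>> servo_tool --increments '[{"slide": [0, 0, -30], "dr": [0, 0, 0], "jaw": 1}, {"slide": [5, 10, -60], "dr": [0, 0, 0], "jaw": 1}, {"slide": [15, 35, -60], "dr": [0, 0, 0], "jaw": 1}, {"slide": [30, 72, -60], "dr": [0, 0, 0], "jaw": 1}, {"slide": [47, 113, -60], "dr": [0, 0, 0], "jaw": 1}, {"slide": [64, 154, -60], "dr": [0, 0, 0], "jaw": 1}, {"slide": [81, 195, -60], "dr": [0, 0, 0], "jaw": 1}, {"slide": [98, 236, -60], "dr": [0, 0, 0], "jaw": 1}, {"slide": [115, 277, -60], "dr": [0, 0, 0], "jaw": 1}, {"slide": [132, 318, -60], "dr": [0, 0, 0], "jaw": 1}, {"slide": [149, 359, -60], "dr": [0, 0, 0], "jaw": 1}, {"slide": [166, 400, -60], "dr": [0, 0, 0], "jaw": 1}, {"slide": [183, 441, -60], "dr": [0, 0, 0], "jaw": 1}, {"slide": [200, 480, -60], "dr": [0, 0, 0], "jaw": 1}, {"slide": [214, 512, -60], "dr": [0, 0, 0], "jaw": 1}, {"slide": [221, 529, -50], "dr": [0, 0, 0], "jaw": 1}, {"slide": [221, 529, -20], "dr": [0, 0, 0], "jaw": 1}, {"slide": [221, 529, 10], "dr": [0, 0, 0], "jaw": 1}, {"slide": [221, 529, 25], "dr": [0, 0, 0], "jaw": 1}, {"slide": [221, 529, 25], "dr": [0, 0, 0], "jaw": 1}]' --force 25

```text
t: 8.5
tool_pos: [0.5739, 0.2659, 0.2567]
orientation: [-0.857, -3.016, 0.007]
force: [-0.6, -0.2, -1.1]
opening: 0.0562
gripper_force: 25.0
```

>>> servo_tool --increments '[{"slide": [0, 0, 0], "dr": [0, 0, 0], "jaw": 1}, {"slide": [0, 0, 0], "dr": [0, 0, 0], "jaw": 1}]'

```text
t: 8.7
tool_pos: [0.5763, 0.2666, 0.2628]
orientation: [0.859, 3.02, 0.003]
force: [-0.2, 0.5, -0.4]
opening: 0.0564
gripper_force: 25.0
```

```bash
python3 - <<'E'
from h import *
im,d=read_camera('side'); im2,d2=read_camera('top')
a=cv2.resize(im[90:240,200:360],(400,375),interpolation=3); b=cv2.resize(im2[130:300,70:240],(400,400),interpolation=3)
c=np.zeros((400,800,3),np.uint8); c[:375,:400]=a; c[:400,400:]=b
cv2.imwrite('pics/s5.png',np.clip(c[...,::-1]*1.5,0,255).astype(np.uint8))
s=read_state();print(s['tool_pos'],s['force'],s['opening'],s['gripper_force'],rel([.575,.267,.2185]))
for n,dd in(('side',d),('top',d2)):
    P=cloud(n,dd).reshape(-1,3); P=P[np.hypot(P[:,0]-.575,P[:,1]-.267)<.06]
    for z in np.arange(.03,.12,.006):
        k=abs(P[:,2]-z)<.003
        if k.sum()>5: print(n,z.round(3),k.sum(),np.percentile(P[k,0],[2,98]).round(3),np.percentile(P[k,1],[2,98]).round(3))
E
```

```text
[0.5762203  0.2666099  0.26281367] [-0.61862797  0.97670406 -1.50192354] 0.056233440152652935 24.999905470758677 [ 1.3 -0.4 44.3]
side 0.06 120 [0.551 0.603] [0.237 0.283]
side 0.066 43 [0.556 0.596] [0.241 0.272]
side 0.072 18 [0.556 0.59 ] [0.243 0.272]
side 0.078 29 [0.557 0.591] [0.234 0.267]
side 0.084 29 [0.548 0.592] [0.227 0.267]
side 0.09 38 [0.549 0.594] [0.226 0.26 ]
side 0.096 71 [0.55  0.595] [0.226 0.268]
side 0.102 25 [0.548 0.573] [0.224 0.246]
side 0.108 20 [0.548 0.562] [0.225 0.234]
side 0.114 24 [0.547 0.564] [0.224 0.234]
```

View pics/s5.png

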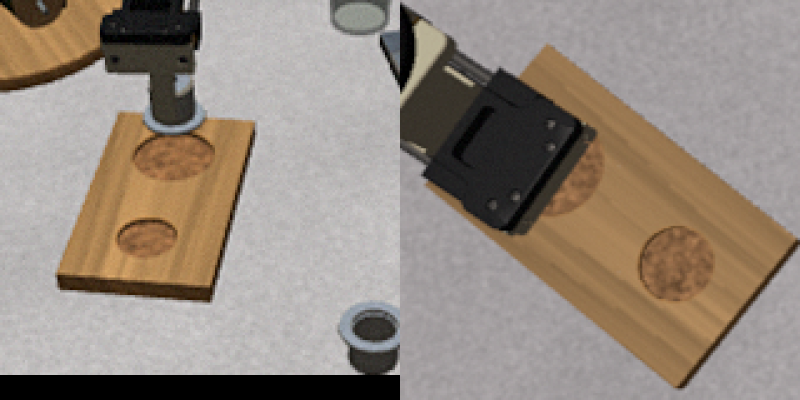

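The cowl is upright over the wide recess, with the flange at about (175,118) in the side crop and centred near (0.577,0.266). I'll lower it with a slow finish.

>>> servo_tool --increments '[{"slide": [-1, 0, 12], "dr": [0, 0, 0], "jaw": 1}, {"slide": [-1, 0, 24], "dr": [0, 0, 0], "jaw": 1}, {"slide": [-1, 0, 33], "dr": [0, 0, 0], "jaw": 1}, {"slide": [-1, 0, 39], "dr": [0, 0, 0], "jaw": 1}, {"slide": [-1, 0, 42], "dr": [0, 0, 0], "jaw": 1}, {"slide": [-1, 0, 43], "dr": [0, 0, 0], "jaw": 1}, {"slide": [-1, 0, 44], "dr": [0, 0, 0], "jaw": 1}, {"slide": [-1, 0, 44], "dr": [0, 0, 0], "jaw": 1}, {"slide": [-1, 0, 44], "dr": [0, 0, 0], "jaw": 1}]'

```text
t: 9.7
tool_pos: [0.5763, 0.266, 0.2177]
orientation: [-0.859, -3.022, 0.0]
force: [-4.7, -2.5, 6.3]
opening: 0.0562
gripper_force: 25.0
```

>>> servo_tool --increments '[{"slide": [0, 0, 0.5], "dr": [0, 0, 0], "jaw": 1}, {"slide": [0, 0, 1], "dr": [0, 0, 0], "jaw": 1}, {"slide": [0, 0, 1], "dr": [0, 0, 0], "jaw": 1}, {"slide": [0, 0, 1], "dr": [0, 0, 0], "jaw": 1}]'

```text
t: 10.1
tool_pos: [0.5764, 0.266, 0.2175]
orientation: [-0.859, -3.022, 0.0]
force: [-8.8, -2.9, 13.7]
opening: 0.0564
gripper_force: 25.0
```

It touches at TCP z 0.2175, exactly the expected floor. I'll relieve the pressure, let go and retreat.

>>> servo_tool --increments '[{"slide": [0, 0, -1], "dr": [0, 0, 0], "jaw": 1}, {"slide": [0, 0, -1], "dr": [0, 0, 0], "jaw": 1}, {"slide": [0, 0, -1], "dr": [0, 0, 0], "jaw": 0.3}, {"slide": [0, 0, -1], "dr": [0, 0, 0], "jaw": 0}, {"slide": [0, 0, -1], "dr": [0, 0, 0], "jaw": 0}, {"slide": [0, 0, -1], "dr": [0, 0, 0], "jaw": 0}, {"slide": [0, 0, -1], "dr": [0, 0, 0], "jaw": 0}, {"slide": [0, 0, -1], "dr": [0, 0, 0], "jaw": 0}, {"slide": [0, 0, -1], "dr": [0, 0, 0], "jaw": 0}, {"slide": [0, 0, -20], "dr": [0, 0, 0], "jaw": 0}, {"slide": [0, 0, -50], "dr": [0, 0, 0], "jaw": 0}, {"slide": [0, 0, -90], "dr": [0, 0, 0], "jaw": 0}, {"slide": [0, 0, -130], "dr": [0, 0, 0], "jaw": 0}, {"slide": [0, 0, -170], "dr": [0, 0, 0], "jaw": 0}, {"slide": [0, 0, -200], "dr": [0, 0, 0], "jaw": 0}, {"slide": [0, 0, -200], "dr": [0, 0, 0], "jaw": 0}, {"slide": [0, 0, -200], "dr": [0, 0, 0], "jaw": 0}]'

```text
t: 11.8
tool_pos: [0.5765, 0.266, 0.4168]
orientation: [0.858, 3.02, 0.002]
force: [-0.1, 0.2, -0.4]
opening: 0.0932
gripper_force: 0.0
```

```bash
python3 - <<'E'
from h import *
s=read_state();print(s['t'],s['tool_pos'],s['force'],s['opening'])
im,d=read_camera('side'); cv2.imwrite('pics/s6.png',cv2.resize(im[100:320,200:450,::-1],None,fx=2.6,fy=2.6,interpolation=3))
P=cloud('side',d).reshape(-1,3); P=P[np.hypot(P[:,0]-.575,P[:,1]-.267)<.04]; P=P[(P[:,2]>.046)&(P[:,2]<.065)]
print(len(P),P.mean(0),cv2.minEnclosingCircle(P[:,:2].astype(np.float32)))
A=np.c_[P[:,:2]-P[:,:2].mean(0),np.ones(len(P))]; print('plane',np.linalg.lstsq(A,P[:,2],rcond=None)[0])
E
```

```text
11.8 [0.57648282 0.26602711 0.41675439] [-0.11783904  0.21530054 -0.4058743 ] 0.09322842216276506
162 [0.57563636 0.2612158  0.0506574 ] ((0.575190544128418, 0.2623971104621887), 0.0203737560659647)
plane [0.0473898 0.0443307 0.0506574]
```

View pics/s6.png

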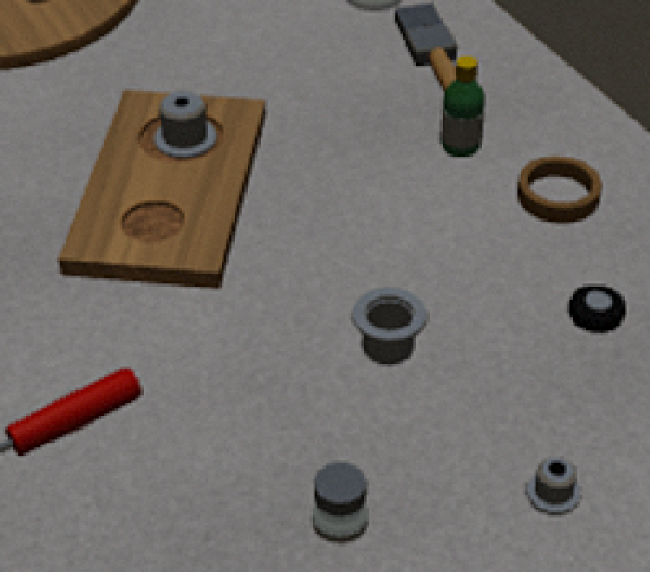

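The cowl sits in the wide recess and the other cowls are untouched. I'll check tilt and height against reference cowls, averaging several frames.

```bash
python3 - <<'E'
from h import *
def top(P,c,zt):
    P=P.reshape(-1,3); P=P[(np.hypot(P[:,0]-c[0],P[:,1]-c[1])<.0155)&(abs(P[:,2]-zt)<.012)]
    if len(P)<40: return len(P)
    A=np.c_[P[:,:2]-c,np.ones(len(P))]; return len(P),np.linalg.lstsq(A,P[:,2],rcond=None)[0].round(4)
def rim(P,c,z0,z1):
    P=P.reshape(-1,3); r=np.hypot(P[:,0]-c[0],P[:,1]-c[1]); P=P[(r>.0215)&(r<.0275)&(P[:,2]>z0)&(P[:,2]<z1)]
    A=np.c_[P[:,:2]-c,np.ones(len(P))]; return len(P),np.linalg.lstsq(A,P[:,2],rcond=None)[0].round(4)
for n in('side','top'):
    W=cloud(n,np.mean([read_camera(n)[1] for _ in range(8)],0))
    c=np.array([.5755,.2635])
    print(n,'cowl',top(W,c,.052),'pink',top(W,np.array([.398,-.2468]),.04),'red',top(W,np.array([.5789,-.3578]),.04))
    try: print('rim',rim(W,c,.008,.024))
    except Exception as e: print(e)
E
```

```text
side cowl (102, array([0.026 , 0.0588, 0.0515])) pink (258, array([-0.0087,  0.0017,  0.0398])) red (267, array([-0.0088,  0.0094,  0.0397]))
rim (109, array([0.0436, 0.0639, 0.016 ]))
top cowl (304, array([0.0242, 0.0267, 0.0519])) pink (318, array([0.0101, 0.0044, 0.0397])) red (291, array([ 0.0019, -0.0056,  0.0397]))
rim (260, array([0.0633, 0.0638, 0.0164]))
```

```bash
python3 - <<'E'
from h import *
for n in('side','top'):
    W=cloud(n,np.median([read_camera(n)[1] for _ in range(8)],0)).reshape(-1,3)
    for c,b in((np.array([.5765,.266]),.012),(np.array([.398,-.2468]),0)):
        r=np.hypot(*(W[:,:2]-c).T)
        for nm,k in(('top',(r<.0145)&(abs(W[:,2]-b-.04)<.01)),('rim',(r>.022)&(r<.0265)&(abs(W[:,2]-b-.005)<.007))):
            P=W[k]; A=np.c_[P[:,:2]-c,np.ones(len(P))]; x=np.linalg.lstsq(A,P[:,2],rcond=None)[0]
            k2=abs(A@x-P[:,2])<.002; x=np.linalg.lstsq(A[k2],P[k2,2],rcond=None)[0]
            print(n,nm,len(P),k2.sum(),x.round(4))
    Q=W[(W[:,2]>.0505)&(W[:,2]<.056)&(np.hypot(W[:,0]-.5765,W[:,1]-.266)<.03)]; print('disc',cv2.minEnclosingCircle(Q[:,:2].astype(np.float32)))
E
```

```text
side top 78 78 [0.0005 0.0142 0.0517]
side rim 66 58 [ 0.0073 -0.0044  0.0163]
side top 241 241 [-0.0054 -0.0053  0.0398]
side rim 161 161 [-0.0032 -0.0069  0.0047]
disc ((0.5771148204803467, 0.26459044218063354), 0.017775587737560272)
top top 260 260 [ 0.0023 -0.0007  0.0521]
top rim 186 169 [0.0115 0.0035 0.0169]
top top 288 288 [-0.0033  0.0052  0.0397]
top rim 189 189 [0.0003 0.0026 0.0046]
disc ((0.577709436416626, 0.2655628025531769), 0.018332913517951965)
```

With the centre corrected, the cowl is flat (slopes of about 0.01 rad), its top is at 0.052 and its rim top at 0.017. It sits about 2 mm from the recess centre, so I'm handing in.

```bash
python3 -c "
from plant import *
print(close_job())"
```

```text
the job is handed in; nothing more can be done
None
```

The large rim-down cowl now sits flat in the wide recess, about 2 mm from its centre by camera measurement; the upturned and small cowls were not touched, and the job was handed in (no verdict shown).

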